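Set the bench dial gauge with its master block

ROBOT

A 6-joint arm with a two-finger parallel gripper is mounted at the origin on a cart in front of the work surface, level with it; the furniture and walls round the work are solid. World frame = base frame: x ahead of the robot, y to its left, z up, the work surface at z = 0. Lengths are in m, angles in rad, forces in N, time in s.
With the tool pointing down it reaches from about 0.275 to 0.75 m from the base axis. Payload 10.2 kg.
Tool frame: the origin (TCP) lies midway between the tips of the shut fingers; the grasp point (between the pads) lies 19 mm behind it (env.hold_point_z is the distance from the TCP to the grasp point, in m); z points along the fingers, y is the line along which they close (so a half turn about z gives the same grasp; the last joint's range is limited). The gripper opens to 85 mm and grips with 20 to 120 N. Pads are 22 mm wide; open, the fingers measure 114 mm over their backs; the gripper's body (76 mm by 85 mm) begins 54 mm behind the grasp point. The pads swing forward as they close: fully open they stand 13 mm farther back than shut.
Start: joints at [0.917, 0.313, 1.498, -0, 1.331, -0.223], TCP at [0.219, 0.477, 0.231] pointing down, gripper open.
Joint ranges: [-2.94, 2.94], [-0.97, 2.17], [0.19, 2.56], [-1.23, 4.37], [0.02, 3.11], [-2.88, 2.88]. Speed limits (rad/s): [2.39, 2.39, 3.01, 3.14, 3.14, 3.14].

INTERFACE

Orientations are given as a unit quaternion [x, y, z, w].
In Python, from bench import env, kinematics, monitor, eyes, job gives the robot as it stands. The module is installed in compiled form; this text tells all that it offers. Calls block until the motion is done:
- env.reach(position, orientation): joint-space move of the TCP to a pose.
- env.movel(position, velocity=0.15, frame=None, guard=None): straight line of the TCP; frame=None keeps the orientation; velocity is the mean speed in m/s. With guard (N) it stops when the force on the tool has changed by that much, and returns True; else False.
- env.set_joints(angles): joint-space move.
- env.release() and env.close_gripper(effort=None): open the fingers fully, or close them until they stop; effort is the grip in N (None keeps the last).
- env.hold(seconds).
- kinematics.ik(position, orientation): joint angles nearest the present ones, or None.
- monitor.sense(): the state.
- eyes.grab_frame(name): name is "scene" or "top"; returns a dict with "frame" (384x512x3 uint8, red, green, blue), "mtx" (3x3 intrinsics, pixels), "k1" (the pictures are not rectified: a ray, as slopes to the right and down, at radius r is drawn at 1 + k1 r^2 times it, then the intrinsics apply), "view" (4x4, takes a point from world to camera coordinates). Camera axes: x right, y down, z forward; pixel columns grow to the right and rows downward; lengths in m; the calibration is good to about 2 mm. A picture is of the moment at which its call begins. There is no depth.
A pose or a line that the arm cannot do raises env.MotionError and nothing moves.
- job.hand_in(): hands the job in; it is judged then, once.
The state is a dict: "clock": time; "joints": joint angles; "qvel": joint speeds; "joint_efforts": joint torques, N m; "position": TCP position; "ee_rot": TCP orientation; "contact_force": force on the tool from outside, world axes, zero at the start; "ft_torque": the same for the moment, N m; "finger_gap": opening from 0.0 (shut) to 1.0 (fully open); "gripper_force": force on a finger pad.
Only numpy, scipy, OpenCV 4.12 (cv2) and the standard library are available. Lean on these libraries where they do the work, as an engineer would, in place of code of your own. Each camera call takes 0.05 s, during which the arm holds its last target. There are 200 camera calls.

TASK

Set the dial gauge with its master block: push the loose square block along the gauge's base plate, through the narrow gap between the two steel jaws, until it sits square against the end stop with the sprung plunger pushed in and the red needle round on the green mark. Only push it with the fingers; do not pick it up, take hold of it or tip it, and leave the things standing beside the gauge where they are. The plunger pushes back, so finish while still holding the block home with the fingers.

Things in the scene. Friction and masses are not known exactly. Their poses are not given: they have to be found in the camera images.
- gauge: bench dial gauge, fixed: blue-grey base plate 290 x 150 x 12 mm; its flat upper face (12 mm above the worktop) is the lane. Origin: underside of the plate, midway between the two jaws. x runs along the lane from its open end to the end stop, y across to the left, z up. The plate spans x -160 to +130, y -75 to +75 mm
- gap (a point): middle of the gap between the two steel jaws, at lane level (gauge x 0, y 0, z 12 mm); axes as the gauge. Gap 43 mm wide (y -21.5 to +21.5). The jaws span x -11 to +11, reach out to |y| 48 (low dark feet to |y| 69) and stand 22 mm above the lane (screw caps 25); their inner corners are rounded, radius 6 mm, as a lead-in
- stop (a point): point on the upright face of the steel end stop, at lane level, on the middle line (gauge x 53, y 0, z 12 mm); axes as the gauge. The stop is 60 mm wide, 20 mm high (screw caps 23). Behind it lies a round dial, face up, 53 mm across, centre at gauge x 96, top 22 mm above the lane, with a red needle and a green mark at its far side
- master_block: loose light grey square reference block, 40 x 40 x 18 mm, about 0.2 kg, smooth (friction on the lane about 0.3), flat on the plate near the lane's open end, off the middle and turned by up to 30 degrees. Origin: centre of its underside; x and y are square to its side faces, z up. Seated, its centre is at gauge x 33, y 0 mm and its rear face 2 mm beyond the jaws
- plunger (a joint): travel (m) of the plunger, a 7 mm steel rod on the middle line, 9 mm above the lane, standing 6.5 mm out of the stop towards the jaws. 0 = at rest, needle towards the gauge's -y side; about 0.0056 to 0.006 with the block firmly against the stop: needle three quarters of a turn clockwise, on the green mark. Its spring pushes back with 3 N at first, 6 N at 0.006
- spare_block: bystander: a flat light grey reference block, 35 x 50 x 12 mm, on the worktop beside the gauge's left (+y) edge; origin at the centre of its underside
- oil_bottle: bystander: a small amber oil bottle with a black cap, 32 mm across, 77 mm tall, on the worktop beside the gauge's left (+y) edge; origin at the centre of its underside
- check_stamp: bystander: an inspection stamp with a wooden knob, 22 x 30 x 62 mm, on the worktop beside the gauge's right (-y) edge; origin at the centre of its underside
There are look-alikes about, which are no part of the job. What is shaped like the master_block but blue or yellow is not meant.

How it is judged:
On the way:
1. the block is between the jaws, flat on the plate (x of master_block in the frame of gauge between -0.015 and 0.015 m and y of master_block in the frame of gauge between -0.006 and 0.006 m and height (world z) of master_block below 0.017 m), for 0.05 s.
At the end, for the whole second after the job is handed in: The block lies flat against the end stop (centre within 1.7 mm of its seat along the lane, 6 mm across, square within 4 degrees), having come through the gap; the plunger is in by more than 4.8 mm and the fingers still press the block with more than 1 N (value of joint plunger above 0.0048 m and x of master_block in the frame of gauge above 0.0313 m and y of master_block in the frame of gauge between -0.006 and 0.006 m and angle between the x axis of master_block and the x axis of gauge, either way round below 0.07 rad and angle between master_block's own z axis and vertical below 0.07 rad and height (world z) of master_block below 0.016 m and contact force between the fingers and master_block above 1 N and linear speed of master_block below 0.01 m/s); the arm keeps its last pose, push and grip.
It fails at once if the block is lifted off the plate (more than 8 mm) or tipped (more than 15 degrees) (height (world z) of master_block above 0.02 m or angle between master_block's own z axis and vertical above 0.26 rad).
It fails at once if the block is taken between the fingers (x of the grasp point in the frame of master_block between -0.018 and 0.018 m and y of the grasp point in the frame of master_block between -0.018 and 0.018 m and z of the grasp point in the frame of master_block below 0.026 m).
It fails at once if a thing beside the gauge is moved by more than 20 mm or tipped over (distance of any of spare_block, oil_bottle, check_stamp from where it was at the start of the episode above 0.02 m or angle between any of oil_bottle, check_stamp's own z axis and vertical above 0.5 rad).
It also fails if it takes over 72 s, if anything falls off the work surface, if the arm or the gripper's body presses on something with over 40 N, if the wrist force passes 120 N, or if a joint passes its speed limit or range.

## Working session

There is one attempt and no reset: what is moved stays moved. The work goes in short steps, each a Python script; the robot and the scene stay as the last script left them, time stands still between calls to the robot, and variables do not carry over. Pictures are saved under pics/ and viewed, at most 10 in all, crops included, and the job is handed in when it is done.

```bash
mkdir -p pics
cat > h.py <<'E'
import numpy as np, cv2
from bench import env, kinematics, monitor, eyes, job
def grab(n,save=None):
    d=eyes.grab_frame(n)
    if save: cv2.imwrite('pics/'+save,d['frame'][:,:,::-1])
    return d
def ray(d,px):
    K=d['mtx'];k=d['k1']
    u=np.array([px],float).reshape(-1,1,2)
    n=cv2.undistortPoints(u,K,np.array([k,0,0,0,0],float)).reshape(-1,2)
    V=d['view'];R=V[:3,:3];t=V[:3,3]
    return -R.T@t,(R.T@np.c_[n,np.ones(len(n))].T).T
def plane(d,px,z):
    o,r=ray(d,px); return o+r*((z-o[2])/r[:,2])[:,None]
E
python3 - <<'E'
from h import *
for n in('scene','top'):
    d=grab(n,n+'0.png');np.savez(n+'0.npz',**d);o,_=ray(d,[[0,0]]);print(n,o,d['view'][2,:3],d['k1'])
s=monitor.sense();print(s['clock'],s['finger_gap'],s['ee_rot'],env.hold_point_z)
E
```

```text
scene [-0.0142066  -0.24956636  0.67955043] [ 0.59923697  0.31703988 -0.73511956] 0.029800104087556494
top [0.29359015 0.00267906 1.22221947] [ 0.16765509  0.03268366 -0.98530379] -0.05973630245380445
0.1 0.9986381581766886 [ 2.13722358e-01  9.76894270e-01 -5.21090793e-04 -2.59603366e-04] 0.0187
```

View pics/scene0.png

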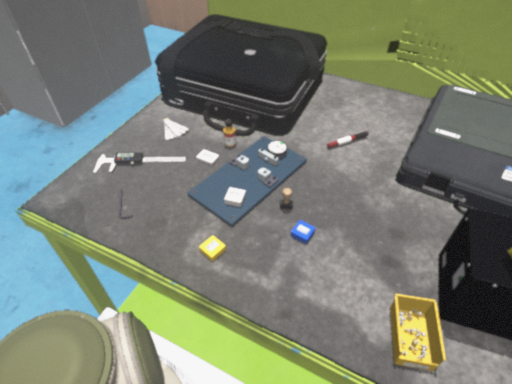

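View pics/top0.png

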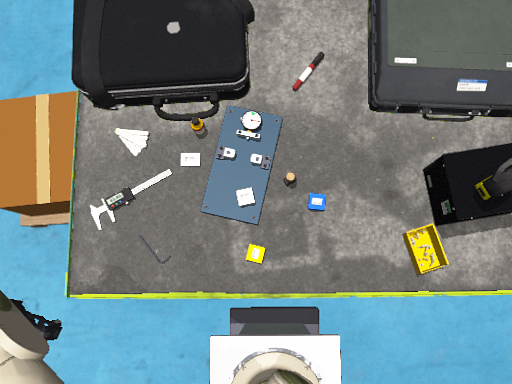

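The scene view shows the plate from (190,193) to (305,158), the block at (235,197), the jaws at (240,160) and (266,175), and the dial at (278,149). In the top view the block is at (246,197), the jaws at (227,154) and (260,160), and the dial at (252,121). Next I segment the plate and block.

```bash
cat >> h.py <<'E'
def blob(mask,seed):
    n,l,st,c=cv2.connectedComponentsWithStats(mask.astype(np.uint8))
    ys,xs=np.nonzero(mask); i=np.argmin((xs-seed[0])**2+(ys-seed[1])**2)
    m=(l==l[ys[i],xs[i]]).astype(np.uint8)
    return m
def rect(d,m,z):
    c=max(cv2.findContours(m,cv2.RETR_EXTERNAL,cv2.CHAIN_APPROX_NONE)[0],key=cv2.contourArea).reshape(-1,2)
    P=plane(d,c,z)[:,:2]
    return cv2.minAreaRect((P*1000).astype(np.float32)),P
def masks(d):
    f=d['frame'];hsv=cv2.cvtColor(f,cv2.COLOR_RGB2HSV);h,s,v=cv2.split(hsv)
    return (h>95)&(h<125)&(s>70)&(v<140), (v>175)&(s<60)
E
python3 - <<'E'
from h import *
for n,ps,bs in(('scene',(215,195),(235,195)),('top',(230,190),(246,197))):
    d=dict(np.load(n+'0.npz'));pm,bm=masks(d);f=d['frame']
    print(n,f[ps[1],ps[0]],f[bs[1],bs[0]])
    m=blob(pm,ps);r,P=rect(d,m,.012);print('plate',r,m.sum())
    b=blob(bm,bs);r2,_=rect(d,b,.03);print('block',r2,b.sum(),P.min(0),P.max(0))
    o=f.copy();o[m>0]=[255,0,255];o[b>0]=[0,255,0]
    x,y=ps[0]-35,ps[1]-95
    if n=='top':y,x=95,190
    c=np.hstack([f[y:y+135,x:x+130],o[y:y+135,x:x+130]])
    cv2.imwrite(f'pics/m_{n}.png',cv2.resize(c,None,fx=3,fy=3,interpolation=cv2.INTER_NEAREST)[:,:,::-1])
a=cv2.imread('pics/m_scene.png');b=cv2.imread('pics/m_top.png')
cv2.imwrite('pics/m.png',cv2.resize(np.vstack([a,b]),(575,597)))
E
```

```text
scene [ 94 113 129] [245 245 244]
plate ((577.7385864257812, 76.05010986328125), (145.73703002929688, 283.190673828125), 76.08468627929688) 2875
block ((490.1328430175781, 69.07855224609375), (43.77385330200195, 42.55182647705078), 12.30795669555664) 253 [ 0.43070535 -0.02453721] [0.72723169 0.17562449]
top [ 99 129 151] [253 253 251]
plate ((503.94879150390625, 96.68607330322266), (0.0, 0.0), 0.0) 1
block ((489.9391784667969, 70.95877075195312), (39.59711456298828, 41.09451675415039), 11.872900009155273) 261 [0.5039488  0.09668608] [0.5039488  0.09668608]
```

View pics/m.png

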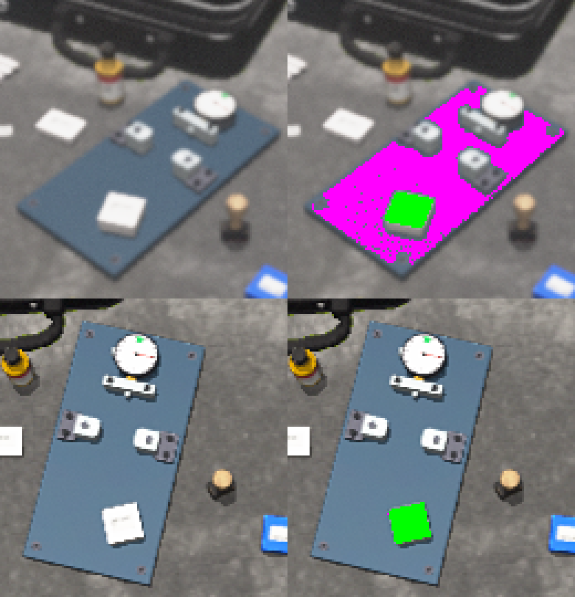

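The plate mask works in the scene view; in the top view it needs wider limits. The block sits about 99 mm before the gap and 27 mm to the right of the lane's middle, turned about +26°. A side push followed by a rear push corrects both.

```bash
sed -i 's/(s>70)&(v<140)/(s>55)\&(v<170)/' h.py
cat >> h.py <<'E'
def quad(d,m,z):
    r,P=rect(d,m,z); return r
E
python3 - <<'E'
from h import *
R={};D={}
for n,ps in(('scene',(215,195)),('top',(230,190))):
    d=D[n]=dict(np.load(n+'0.npz'));pm,bm=masks(d)
    m=blob(cv2.morphologyEx(pm.astype(np.uint8),cv2.MORPH_CLOSE,np.ones((3,3))),ps);print(n,m.sum(),rect(d,m,.012)[0])
    # jaw/stop steel and dial bright blobs
    k,l,st,c=cv2.connectedComponentsWithStats(bm.astype(np.uint8))
    for i in range(1,k):
        w=plane(d,c[i],.034)[0]
        if st[i,4]>8 and .4<w[0]<.75 and -.08<w[1]<.2: print(' ',c[i].round(1),st[i,4],(w[:2]*1000).round(1))
# block top height by two-view triangulation of its top-face centroid
A=[];b=[]
for n,bs in(('scene',(235,195)),('top',(246,197))):
    m=blob(masks(D[n])[1],bs);ys,xs=np.nonzero(m);o,r=ray(D[n],[[xs.mean(),ys.mean()]]);r=r[0]/np.linalg.norm(r)
    M=np.eye(3)-np.outer(r,r);A.append(M);b.append(M@o)
print('block top',np.linalg.solve(sum(A),sum(b)))
E
```

```text
scene 3399 ((577.9051513671875, 76.396484375), (149.36090087890625, 288.2931213378906), 76.25415802001953)
  [276.7 146.6] 173 [686.   51.9]
  [207.2 155.7] 200 [572.7 195.9]
  [266.8 153.5] 57 [650.   63.1]
  [242.7 158.9] 65 [603.4 108.7]
  [263.7 171.2] 72 [587.1  41. ]
  [234.5 194.5] 253 [486.6  66.9]
top 5131 ((578.8819580078125, 79.32160186767578), (149.56004333496094, 290.3768005371094), 76.3862533569336)
  [205.  108.8] 12 [719.5 172.4]
  [250.8 119.9] 250 [686.8  54.2]
  [247.5 133.4] 91 [651.1  62.8]
  [228.7 152. ] 87 [603.2 110.8]
  [255.6 157.9] 87 [586.6  42.9]
  [244.8 196.2] 261 [489.2  70.5]
block top [0.49051257 0.07026811 0.02837553]
```

```bash
cat >> h.py <<'E'
G0=np.array([.5935,.0752]);YAW=np.radians(-13.68);c_,s_=np.cos(YAW),np.sin(YAW);RG=np.array([[c_,-s_],[s_,c_]])
def W(x,y,z): return np.r_[G0+RG@np.array([x,y])/1000,z/1000]
def tg(p): return RG.T@(np.array(p)[:2]-G0)*1000
def Q(a=0):   # tool down, tool y along gauge y turned by a deg
    f=(YAW+np.radians(a)+np.pi)/2; return [np.cos(f),np.sin(f),0,0]
def look(name):
    out=[]
    for n in('scene','top'):
        d=grab(n,name+n+'.png');m=masks(d)[1]
        k,l,st,c=cv2.connectedComponentsWithStats(m.astype(np.uint8))
        for i in range(1,k):
            w=tg(plane(d,c[i],.03)[0])
            if 100<st[i,4]<400 and -140<w[0]<40 and abs(w[1])<50:
                r,_=rect(d,(l==i).astype(np.uint8),.03)
                a=(r[2]-np.degrees(YAW)+45)%90-45
                print(n,'block gauge',w.round(1),tg(np.array(r[0])/1000).round(1),'rot %.1f'%a,st[i,4])
    s=monitor.sense();print('t %.1f'%s['clock'],'tcp',tg(s['position']).round(1),s['position'][2].round(4),s['contact_force'].round(1))
E
python3 - <<'E'
from h import *
print(np.round(Q(),3))
env.close_gripper(20)
env.reach(W(-106,-80,120),Q())
env.movel(W(-106,-80,17),.12)
s=monitor.sense();print(s['clock'],tg(s['position']),s['contact_force'])
print(env.movel(W(-106,-38,17),.04,guard=15))
look('a_')
E
```

```text
[0.119 0.993 0.    0.   ]
3.8 [-105.61217577  -79.90700628] [-0.15154576 -0.22043091 -0.30756766]
False
t 5.1 tcp [-105.9  -38.1] 0.017 [-0.1  0.4 -0.1]
```

View pics/a_scene.png

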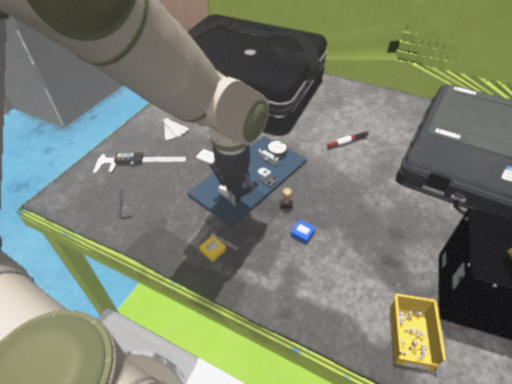

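The gripper stands at (235,170) and hides most of the block, of which a bit shows at (227,192). I back off and look again.

Run:
```python
from h import *
env.movel(W(-106,-60,17),.1);env.movel(W(-106,-60,100),.15)
env.reach(W(-150,-190,120),Q());look('b_')
```

```text
scene block gauge [-89.4  -4. ] [-89.1  -3.5] rot 0.1 241
top block gauge [-89.8  -1.8] [-89.5  -1.7] rot 0.2 260
t 6.9 tcp [-149.9 -189.3] 0.1195 [ 0.3 -0.2 -0.4]
```

Run:
```python
from h import *
env.reach(W(-90,-62,100),Q());env.movel(W(-90,-62,17),.12)
env.movel(W(-90,-34.6,17),.04,guard=15)
env.movel(W(-90,-60,17),.1);env.movel(W(-90,-60,70),.15)
env.movel(W(-145,-20,70),.15);env.movel(W(-145,0.5,70),.15);env.movel(W(-145,0.5,17),.12)
print(env.movel(W(-75,0.5,17),.04,guard=15))
env.movel(W(-95,0.5,17),.1);env.movel(W(-95,.5,100),.15)
env.reach(W(-150,-190,120),Q());look('c_')
```

```text
False
scene block gauge [-48.    1.6] [-45.8   0.4] rot -0.3 192
top block gauge [-46.    1.9] [-45.9   2. ] rot -0.4 253
t 15.4 tcp [-149.7 -189.1] 0.1197 [ 0.5  0.2 -0. ]
```

Run:
```python
import cv2
a=cv2.imread('pics/c_top.png')[95:230,190:320];b=cv2.imread('pics/c_scene.png')[120:255,180:310]
import numpy as np
cv2.imwrite('pics/c.png',cv2.resize(np.hstack([a,b]),None,fx=3,fy=3,interpolation=cv2.INTER_CUBIC))
```

```text
(no output)
```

View pics/c.png

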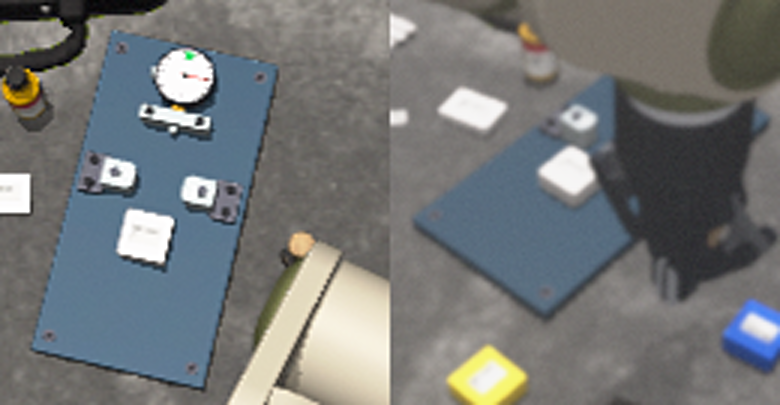

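The block at (145,238) in the crop is square and in line with the gap. The needle is still at rest, pointing right. Now I push it through.

Run:
```python
from h import *
env.reach(W(-95,1.2,100),Q());env.movel(W(-95,1.2,17),.12)
for x,v,g in((-28,.04,15),(-8,.03,15),(10,.015,15)):
    r=env.movel(W(x,1.2,17),v,guard=g)
    s=monitor.sense();print(x,r,tg(s['position']).round(2),(RG.T@s['contact_force'][:2]).round(1),s['contact_force'][2].round(1))
    if r:break
env.hold(.5);look('d_')
a=cv2.imread('pics/d_top.png')[85:220,190:320];b=cv2.imread('pics/d_scene.png')[110:245,190:320]
cv2.imwrite('pics/d.png',cv2.resize(np.hstack([a,b]),None,fx=3,fy=3,interpolation=cv2.INTER_CUBIC))
```

```text
-28 False [-28.01   1.24] [-0.   0.1] 0.7
-8 False [-7.98  1.19] [ 0.1 -0.4] 0.5
10 True [3.58 1.25] [-3.8 -0.3] 3.1
t 21.2 tcp [3.4 1.3] 0.016 [-5.3  1.4  2. ]
```

View pics/d.png

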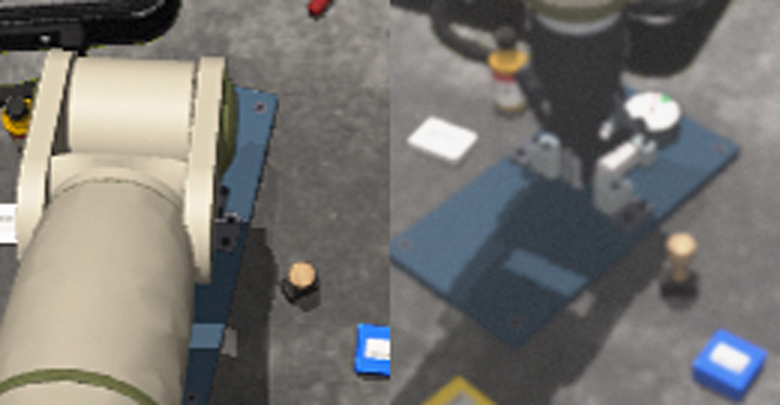

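The block is through the jaws, and the guard tripped near the seat with about 5 N still pressing. I press on in small steps, watching the force.

Run:
```python
from h import *
x=tg(monitor.sense()['position'])[0]
x=3.6
for i in range(14):
    x+=.4
    env.movel(W(x,1.2,17),.01);env.hold(.3)
    s=monitor.sense();f=RG.T@s['contact_force'][:2];print('%.1f'%x,tg(s['position']).round(2),f.round(1),s['contact_force'][2].round(1))
    if f[0]<-14:break
env.hold(.5);look('e_')
b=cv2.imread('pics/e_scene.png')[130:190,235:315]
cv2.imwrite('pics/e.png',cv2.resize(b,None,fx=8,fy=8,interpolation=cv2.INTER_CUBIC))
```

```text
4.0 [3.36 1.19] [-5.4 -0.4] -2.0
4.4 [3.63 1.17] [-5.7  0.8] -1.1
4.8 [3.95 1.19] [-5.9  0.3] -0.7
5.2 [4.32 1.17] [-6.3  0.9] -0.8
5.6 [4.4  1.16] [-7.1 -0.6] -0.2
6.0 [4.41 1.14] [-9.1  0.3] -0.3
6.4 [4.44 1.13] [-10.5  -0.4] 1.3
6.8 [4.48 1.13] [-13.7  -1. ] 2.5
7.2 [4.47 1.13] [-14.6  -1.2] 4.8
t 26.8 tcp [4.5 1.1] 0.0161 [-14.7   2.6   4.8]
```

View pics/e.png

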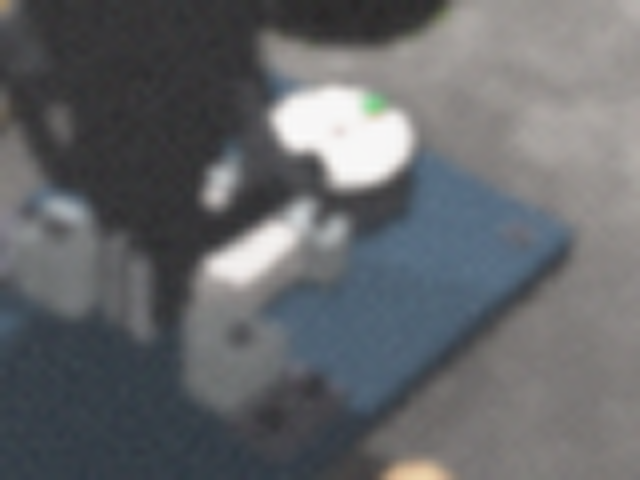

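The force rose along the spring to 6.3 N. The fingers then stopped hard at 4.4 mm, where the seat was expected, and they now hold with about 15 N. At the dial (340,130) the red has left its rest direction and the green mark is at (375,103).

```bash
python3 -c "
from h import *
print(job.hand_in())"
```

```text
the job is handed in; nothing more can be done
None
```

The job is handed in with the block pushed through the jaws and held against the end stop by the fingers at about 15 N; force and finger travel show it seated, but the gripper hid the block, the needle was too blurred to confirm on the green mark, and no verdict came back.

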